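Clamp a transformer with the cam lever

ROBOT

A 6-joint arm with a two-finger parallel gripper is mounted at the origin on the work surface. World frame = base frame: x ahead of the robot, y to its left, z up, the work surface at z = 0. Lengths are in m, angles in rad, forces in N, time in s.
With the tool pointing down it reaches from about 0.275 to 0.75 m from the base axis. Payload 10.2 kg.
Tool frame: the origin (TCP) lies midway between the tips of the shut fingers; the grasp point (between the pads) lies 19 mm behind it (env.hold_point_z is the distance from the TCP to the grasp point, in m); x points along the fingers, z is the direction in which the jaws open and shut, and the axes are right-handed (so a half turn about x gives the same grasp; the last joint's range is limited). The gripper opens to 85 mm and grips with 20 to 120 N. Pads are 22 mm wide; open, the fingers measure 114 mm over their backs; the gripper's body (76 mm by 85 mm) begins 54 mm behind the grasp point. The pads swing forward as they close: fully open they stand 13 mm farther back than shut.
Start: joints at [0.887, 0.313, 1.498, -0, 1.331, -0.223], TCP at [0.233, 0.47, 0.231] pointing down, gripper open.
Joint ranges: [-2.94, 2.94], [-0.97, 2.17], [0.19, 2.56], [-1.23, 4.37], [0.02, 3.11], [-2.88, 2.88]. Speed limits (rad/s): [2.39, 2.39, 3.01, 3.14, 3.14, 3.14].

INTERFACE

Orientations are given as a unit quaternion [x, y, z, w].
In Python, from bench import env, kinematics, monitor, eyes, job gives the robot as it stands. The module is installed in compiled form; this text tells all that it offers. Calls block until the motion is done:
- env.reach(position, orientation): joint-space move of the TCP to a pose.
- env.movel(position, velocity=0.15, frame=None, guard=None): straight line of the TCP; frame=None keeps the orientation; velocity is the mean speed in m/s. With guard (N) it stops when the force on the tool has changed by that much, and returns True; else False.
- env.set_joints(angles): joint-space move.
- env.release() and env.close_gripper(effort=None): open the fingers fully, or close them until they stop; effort is the grip in N (None keeps the last).
- env.hold(seconds).
- kinematics.ik(position, orientation): joint angles nearest the present ones, or None.
- monitor.sense(): the state.
- eyes.grab_frame(name): name is "side" or "top" or "wrist"; returns a dict with "frame" (384x512x3 uint8, red, green, blue), "mtx" (3x3 intrinsics, pixels), "view" (4x4, takes a point from world to camera coordinates). Camera axes: x right, y down, z forward; pixel columns grow to the right and rows downward; lengths in m; the calibration is good to about 2 mm. A picture is of the moment at which its call begins. There is no depth.
A pose or a line that the arm cannot do raises env.MotionError and nothing moves.
- job.hand_in(): hands the job in, once; it reports no verdict.
The state is a dict: "clock": time; "joints": joint angles; "qvel": joint speeds; "joint_efforts": joint torques, N m; "position": TCP position; "ee_rot": TCP orientation; "contact_force": force on the tool from outside, world axes, zero at the start; "ft_torque": the same for the moment, N m; "finger_gap": opening from 0.0 (shut) to 1.0 (fully open).
Only numpy, scipy, OpenCV 4.12 (cv2) and the standard library are available. Lean on these libraries where they do the work, as an engineer would, in place of code of your own. Each camera call takes 0.05 s, during which the arm holds its last target.

TASK

Clamp the transformer down in the cam clamp. Set the wing nut on the column (clockwise lowers the arm) so that the foot first bites on the transformer when the lever is about halfway through its swing, then flip the lever down fully home and let go; set tighter than that it would crush the core, looser it would not hold. Leave the transformer where it stands and the other things on the bench alone.

Things in the scene. Friction and masses are not known exactly. Their poses are not given: they have to be found in the camera images.
- clamp: The cam clamp, screwed to the bench: dark steel base plate 110 x 260 x 12 mm with a square steel column 36 mm wide on it. Origin: underside centre of the plate. Its y axis runs along the plate towards the column, whose axis is at y = +95 mm; its z is up. The column's top is at z = 165 mm.
- nut_grip (a point): Middle of the wings of the steel wing nut on top of the column, 195 mm above the bench; the nut only turns, its height never changes. The wings are one flat bar 56 mm long along the point's y axis, 12 mm thick along its x axis, 22 mm high; below them a round neck and a flange 28 mm wide, whose top is 21 mm below this point.
- nut (a joint): Turn of the wing nut in rad, growing clockwise seen from above, 0 to 6.3. Clockwise lowers the clamp arm by 15 mm a full turn (2.4 mm a rad), anticlockwise raises it. It takes about 0.27 N m to turn and stays where it is left. It starts at 0.3 to 0.6, always too loose for the transformer; the right setting is 0.6 to 4.4 rad farther.
- clamp_arm: Grey arm from the column out over the transformer, sliding on the column as the nut turns; carries lever, plunger and foot. Origin: above the plate's middle, 148 mm above the bench with the nut at 0. The rubber-shod foot (26 mm wide) below the lever pivot rests on stiff springs (about 24 N per mm). How far it hangs below the arm differs by up to 8 mm from start to start and is not measured.
- lever_pivot (a point): Axis of the cam lever's hinge on the arm, 20 mm above the arm's origin; the hinge axis is the clamp's x axis. The cam, an off-centre disc, pushes the foot down as the lever swings: by 0, 2.4, 4.9, 7.2, 9.0, 10.1, 10.2 mm at lever angles 0, 0.3, 0.6, 0.9, 1.2, 1.5, 1.8 rad. Springs lift it again when the lever is opened.
- lever_grip (a point): Centre of the round black grip at the lever's end, 85 mm from the pivot: a short cylinder 18 mm across and 16 mm wide along the clamp's x axis. Pinched on its two flat ends (along the clamp's x axis) from above, it turns freely enough between the fingers as they carry it along its arc.
- lever (a joint): Swing of the cam lever, rad. 0 = open: up, leaning 15 degrees to the column (clamp +y); 0.9 = halfway, leaning 37 degrees away from it; 1.8 = fully home: level, pointing to clamp -y, past the cam's peak at 1.7, where it stays. Starts at 0 to 0.15. Stays where left and moves lightly (0.6 N at the grip) until the foot bites; then it resists, 2 to 5 N at the grip when set right, and, left alone short of the peak, is pushed back.
- transformer: Small mains transformer standing under the foot, 0.8 kg: laminated steel core 66 mm along its y by 50 mm along its x, 55 mm high, with a copper winding on both sides (74 mm over all in x). Origin: centre of its underside, on the clamp's plate.
- wrench: Bystander: steel wrench, 150 mm long, lying beside the clamp. Origin about its middle.
- spool: Bystander: grey spool, 48 mm wide and 36 mm high, beside the clamp. Origin: underside centre.
- screw_tray: Bystander: black tray 100 x 140 x 25 mm with one divider. Origin: underside centre.
- meter: Bystander: grey hand meter 75 x 140 x 40 mm, lying. Origin: underside centre.
- circuit_board: Bystander: green circuit board 70 x 100 mm, parts up to 20 mm high. Origin: underside centre.
- flux_jar: Bystander: small jar with a black cap, 48 mm wide, 55 mm high. Origin: underside centre.
- screwdriver: Bystander: screwdriver with a black handle, 190 mm long. Origin about its middle.

How it is judged:
By the outcome, as a careful person would: the job done as asked, in the order asked, and still so for the second after the job is handed in, with the robot touching nothing.
It also fails if it takes over 72 s, if anything falls off the work surface, if the arm or the gripper's body presses on something with over 40 N, if the wrist force passes 120 N, or if a joint passes its speed limit or range.

## Working session

There is one attempt and no reset: what is moved stays moved. The work goes in short steps, each a Python script; the robot and the scene stay as the last script left them, time stands still between calls to the robot, and variables do not carry over. Pictures are saved under pics/ and viewed, and the job is handed in when it is done.

```bash
mkdir -p pics; ls
python3 - <<'E'
from bench import env, kinematics, monitor, eyes, job
import cv2
for n in ["side","top","wrist"]:
    f=eyes.grab_frame(n); cv2.imwrite(f"pics/{n}0.png",f["frame"][:,:,::-1]); print(n,f["mtx"].tolist(),f["view"].round(4).tolist())
s=monitor.sense(); print(s["clock"],s["position"],s["ee_rot"],s["finger_gap"])
E
```

```text
pics
side [[390.3942321333472, 0.0, 263.45233658215443], [0.0, 390.3942321333472, 198.88805698991837], [0.0, 0.0, 1.0]] [[0.8449, -0.535, -0.0011, -0.5035], [-0.3637, -0.5728, -0.7346, 0.3304], [0.3923, 0.6211, -0.6785, 0.8327], [0.0, 0.0, 0.0, 1.0]]
top [[355.6545338462227, 0.0, 260.71891734407774], [0.0, 355.6545338462227, 195.17323744883365], [0.0, 0.0, 1.0]] [[-0.0277, -0.9995, -0.0147, 0.0062], [-0.9981, 0.0285, -0.0554, 0.6037], [0.0558, 0.0132, -0.9984, 1.2723], [0.0, 0.0, 0.0, 1.0]]
wrist [[274.2332773950558, 0.0, 254.38507666101285], [0.0, 274.2332773950558, 190.54976277518347], [0.0, 0.0, 1.0]] [[0.4441, 0.896, -0.0015, -0.524], [0.8576, -0.4246, 0.2904, -0.0388], [0.2596, -0.1302, -0.9569, 0.3797], [0.0, 0.0, 0.0, 1.0]]
0.15 [0.23333395 0.47008223 0.23087204] [-0.37271826  0.60129531  0.37249968  0.60064052] 1.0007270037657043
```

View pics/side0.png

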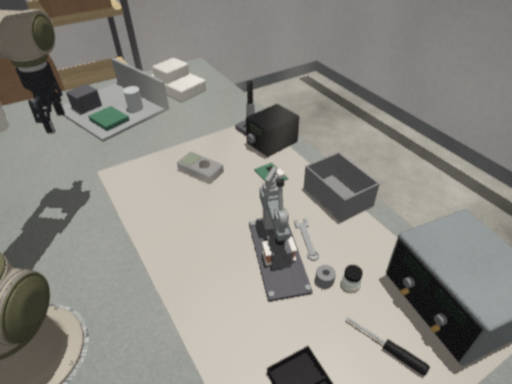

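View pics/top0.png

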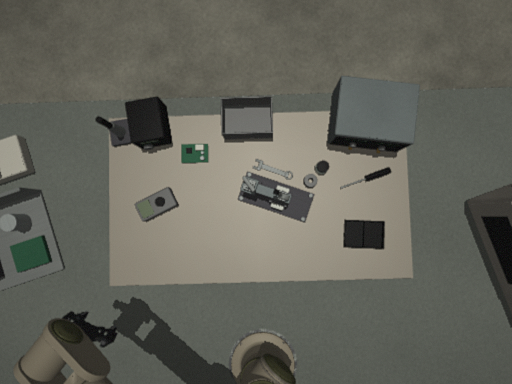

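View pics/wrist0.png

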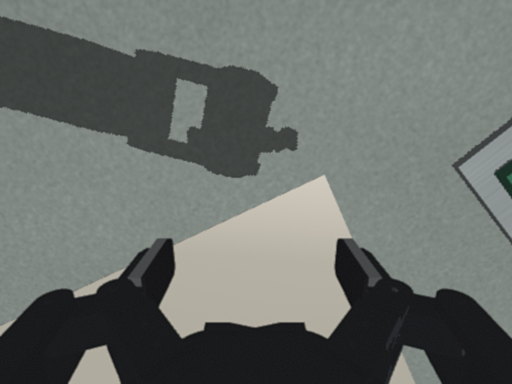

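The clamp's plate is centred near (276,196) in the top view, with the column end on the left at about (250,187). In the side view the column is at about (270,190). I'll zoom in on both.

Run:
```python
import cv2
a=cv2.imread("pics/top0.png")[155:235,225:325]; cv2.imwrite("pics/topz.png",cv2.resize(a,None,fx=7,fy=7,interpolation=cv2.INTER_CUBIC))
a=cv2.imread("pics/side0.png")[155:305,235:325]; cv2.imwrite("pics/sidez.png",cv2.resize(a,None,fx=4,fy=4,interpolation=cv2.INTER_CUBIC))
```

```text
(no output)
```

View pics/topz.png

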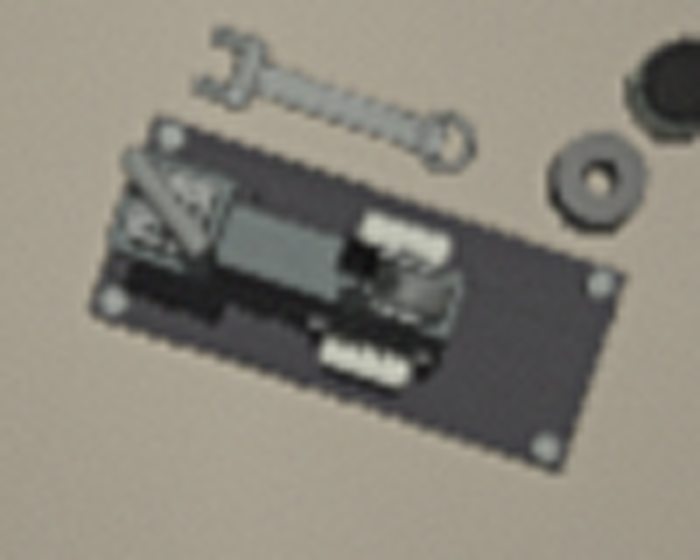

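View pics/sidez.png

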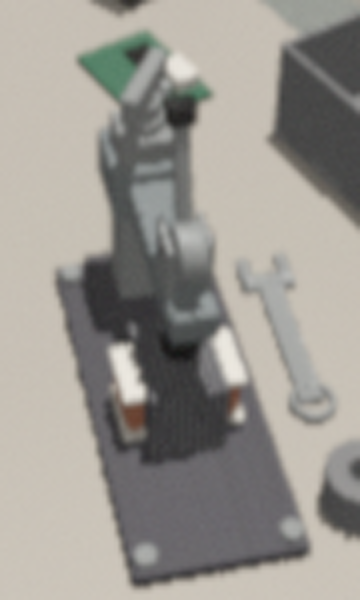

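```bash
cat > h.py <<'E'
import numpy as np, cv2
from scipy.spatial.transform import Rotation as R
def ray(f,u,v):
    K,V=f["mtx"],f["view"]; d=V[:3,:3].T@np.linalg.inv(K)@np.array([u,v,1.]); c=-V[:3,:3].T@V[:3,3]; return c,d
def onz(f,u,v,z):
    c,d=ray(f,u,v); return c+d*(z-c[2])/d[2]
def proj(f,p):
    q=f["view"]@np.append(p,1.); q=f["mtx"]@q[:3]; return q[:2]/q[2]
def tri(a,b):
    (c1,d1),(c2,d2)=a,b; A=np.stack([d1,-d2],1); t=np.linalg.lstsq(A,c2-c1,rcond=None)[0]
    p,q=c1+t[0]*d1,c2+t[1]*d2; return (p+q)/2,np.linalg.norm(p-q)
def quat(yaw): # tool down, jaw axis (tool z) along world direction yaw
    x=np.array([0,0,-1.]); z=np.array([np.cos(yaw),np.sin(yaw),0]); y=np.cross(z,x)
    return R.from_matrix(np.stack([x,y,z],1)).as_quat()
E
python3 - <<'E'
from bench import env,kinematics,eyes,monitor
from h import *
t=eyes.grab_frame("top"); s=eyes.grab_frame("side")
z2=lambda x,y,k,ox,oy:((x+.5)/k-.5+ox,(y+.5)/k-.5+oy)
T=lambda x,y:z2(x,y,7,225,155); S=lambda x,y:z2(x,y,4,235,155)
P=[onz(t,*T(*c),.012) for c in [(158,118),(625,272),(562,470),(93,312)]]
for p in P: print(p.round(4))
print([np.linalg.norm(P[i]-P[(i+1)%4]).round(4) for i in range(4)])
P=np.array(P)[:,:2]
c=P.mean(0); y=(P[0]+P[3]-P[1]-P[2]); y/=np.linalg.norm(y); x=np.array([y[1],-y[0]]); print("c",c,"yaw y",np.arctan2(y[1],y[0]))
print("col",c+.095*y, np.hypot(*(c+.095*y)))
# side check
for q in [(60,268),(140,580),(308,550)]: print("side corner",onz(s,*S(*q),.012 if q[0]!=140 else .012).round(4))
# nut wing ends from top at z=.206
a,b=[onz(t,*T(*q),.206)[:2] for q in [(135,157),(198,245)]]
print("nut",(a+b)/2,np.linalg.norm(a-b),np.arctan2(*(a-b)[::-1]))
# lever grip: black
print(tri(ray(t,*T(362,255)),ray(s,*S(181,108))))
E
```

```text
[0.6922 0.0364 0.012 ]
[ 0.6048 -0.2038  0.012 ]
[ 0.5033 -0.1677  0.012 ]
[0.5919 0.0728 0.012 ]
[np.float64(0.2557), np.float64(0.1077), np.float64(0.2563), np.float64(0.1068)]
c [ 0.59802634 -0.06555728] yaw y 1.2198199353926684
col [0.63068875 0.02365128] 0.631132063013229
side corner [0.5951 0.0716 0.012 ]
side corner [ 0.5045 -0.1715  0.012 ]
side corner [ 0.6003 -0.2078  0.012 ]
nut [0.63109404 0.02397237] 0.04810347474433055 0.5930921704638277
(array([ 0.60139088, -0.06023126,  0.2508962 ]), np.float64(0.0006243534551402428))
```

Run:
```python
from bench import env,kinematics,eyes,monitor
from h import *
w=eyes.grab_frame("wrist"); s=monitor.sense()
V=w["view"]; Rt=R.from_quat(s["ee_rot"]).as_matrix()
C=-V[:3,:3].T@V[:3,3]
print("cam in tool pos",Rt.T@(C-s["position"]),"axes xyz cols\n",(Rt.T@V[:3,:3].T).round(3))
np.savez("cam.npz",p=Rt.T@(C-s["position"]),R=Rt.T@V[:3,:3].T)
print(s["joints"],env.hold_point_z, s["contact_force"])
# nut joint6 options
for k in range(-3,4):
  for yaw in [0.593+np.pi/2]:
    q=kinematics.ik([.631,.0238,.26],quat(yaw+k*np.pi/2)); print(k,None if q is None else np.round(q,3))
# look poses: tool pitched
c=np.array([.598,-.0656]); xh=np.array([np.cos(-.351),np.sin(-.351),0])
cam=np.load("cam.npz")
for pitch in [0,10,20,30,40]:
  for dist in [.22,.28]:
   for fl in [1,-1]:
    p=np.radians(pitch); fwd=np.cos(p)*xh-np.sin(p)*np.array([0,0,1]); 
    right=np.cross(fwd,[0,0,1]); right/=np.linalg.norm(right); right*=fl; down=np.cross(fwd,right)
    Rc=np.stack([right,down,fwd],1); Cp=np.array([*c,.08])-dist*fwd
    Rtool=Rc@cam["R"].T; tp=Cp-Rtool@cam["p"]
    q=kinematics.ik(tp,R.from_matrix(Rtool).as_quat()); print(pitch,dist,fl,tp.round(3),None if q is None else np.round(q,2))
```

```text
cam in tool pos [-0.14293446  0.07352205 -0.00049069] axes xyz cols
 [[ 0.    -0.291  0.957]
 [ 0.001 -0.957 -0.291]
 [ 1.     0.001 -0.   ]]
[ 8.86586906e-01  3.13112627e-01  1.49792738e+00 -3.08040752e-05
  1.33101807e+00 -2.23422418e-01] 0.0187 [ 0.91941625  0.07650736 -0.93573982]
-3 [-0.148  0.541  1.088 -0.     1.512  2.401]
-2 [-0.148  0.541  1.088 -0.     1.512  0.83 ]
-1 [-0.148  0.541  1.088 -0.     1.512 -0.741]
0 [-0.148  0.541  1.088  0.     1.512 -2.311]
1 [-0.148  0.541  1.088  0.     1.512  2.401]
2 [-0.148  0.541  1.088 -0.     1.512  0.83 ]
3 [-0.148  0.541  1.088 -0.     1.512 -0.741]
0 0.22 1 [ 0.54  -0.045  0.051] [-0.25  1.21  2.14  3.25  2.07 -1.55]
0 0.22 -1 [ 0.54  -0.044  0.109] [-0.25  0.54  2.34  3.25  1.02  1.54]
0 0.28 1 [ 0.483 -0.024  0.051] [-0.23  1.27  2.26  3.29  2.25 -1.51]
0 0.28 -1 [ 0.484 -0.023  0.109] [-0.23  0.52  2.48  3.27  1.14  1.55]
10 0.22 1 [ 0.536 -0.043  0.062] [-0.25  1.06  2.25  3.25  1.86 -1.55]
10 0.22 -1 [ 0.546 -0.046  0.119] [-0.26  0.39  2.28  3.28  0.64  1.5 ]
10 0.28 1 [ 0.48  -0.023  0.073] [-0.22  1.09  2.39  3.28  2.02 
[... 236 characters left out ...]
481 -0.023  0.095] [-0.22  0.84  2.47  3.27  1.69 -1.55]
20 0.28 -1 [ 0.5   -0.029  0.149] [-0.25  0.15  2.3   3.46  0.25  1.32]
30 0.22 1 [ 0.534 -0.043  0.086] [-0.25  0.68  2.35  3.24  1.23 -1.58]
30 0.22 -1 [ 0.561 -0.052  0.136] [-0.28  0.27  2.06 -0.69  0.08 -0.83]
30 0.28 1 [ 0.485 -0.025  0.116] [-0.23  0.56  2.49  3.27  1.25 -1.58]
30 0.28 -1 [ 0.513 -0.034  0.166] [-0.26  0.11  2.15 -0.45  0.14 -1.06]
40 0.22 1 [ 0.536 -0.043  0.098] [-0.26  0.49  2.33  3.26  0.85 -1.61]
40 0.22 -1 [ 0.571 -0.055  0.142] [-0.28  0.29  1.91 -0.1   0.37 -1.42]
40 0.28 1 [ 0.493 -0.028  0.136] [-0.24  0.31  2.43  3.29  0.78 -1.63]
40 0.28 -1 [ 0.528 -0.039  0.18 ] [-0.28  0.14  1.98 -0.09  0.44 -1.42]
```

```bash
cat >> h.py <<'E'
def look(target,xh,pitch,dist,fl=-1):
    cam=np.load("cam.npz"); p=np.radians(pitch); fwd=np.cos(p)*xh-np.sin(p)*np.array([0,0,1])
    right=np.cross(fwd,[0,0,1]); right/=np.linalg.norm(right); right*=fl; down=np.cross(fwd,right)
    Rt=np.stack([right,down,fwd],1)@cam["R"].T; return np.array(target)-dist*fwd-Rt@cam["p"], R.from_matrix(Rt).as_quat()
E
python3 - <<'E'
from bench import env,kinematics,eyes,monitor
from h import *
import pickle
xh=np.array([np.cos(-.351),np.sin(-.351),0])
p,q=look([.598,-.0656,.09],xh,40,.25)
j=kinematics.ik(p,q);print(p,j)
env.set_joints(j)
w=eyes.grab_frame("wrist"); s=monitor.sense(); print(s["clock"],s["contact_force"])
pickle.dump(w,open("w1.pkl","wb"))
cv2.imwrite("pics/w1.png",cv2.resize(w["frame"][::-1,::-1,::-1],None,fx=1.5,fy=1.5,interpolation=cv2.INTER_CUBIC))
E
```

```text
[ 0.54948116 -0.04729309  0.17112327] [-0.2803018   0.2010659   1.93667826 -0.09185646  0.42875401 -1.42732872]
2.5083 [-0.1354219   0.31587497 -0.1115706 ]
```

View pics/w1.png

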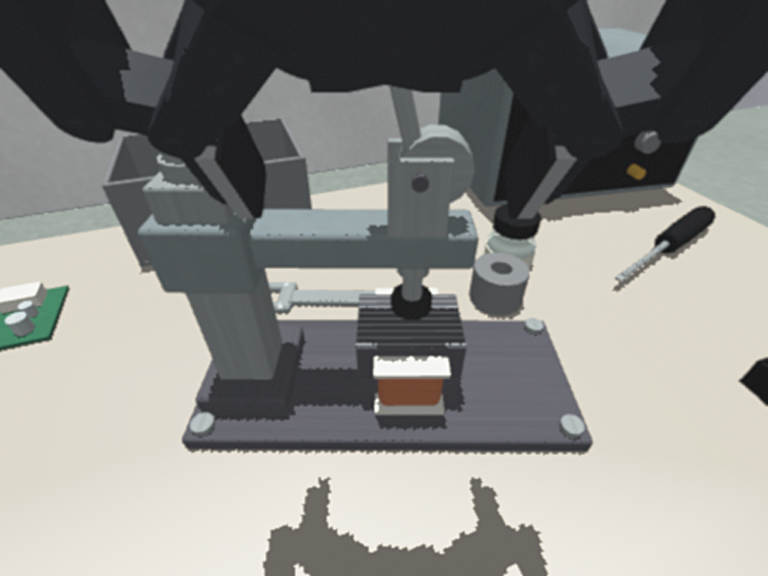

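View w1 (flipped): the foot's black pad has its bottom at about (412,318). The core's top runs from a back edge at row ~295 to a front edge at row ~345, and the plate's near corners are (183,447) and (590,447). I'll zoom for the gap.

Run:
```python
import pickle,cv2
w=pickle.load(open("w1.pkl","rb"))
f=w["frame"][::-1,::-1,::-1]
a=f[165:265,220:330]; cv2.imwrite("pics/w1z.png",cv2.resize(a,None,fx=6,fy=6,interpolation=cv2.INTER_NEAREST))
a=f[200:305,115:400]; cv2.imwrite("pics/w1p.png",cv2.resize(a,None,fx=2.8,fy=2.8,interpolation=cv2.INTER_CUBIC))
```

```text
(no output)
```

View pics/w1z.png

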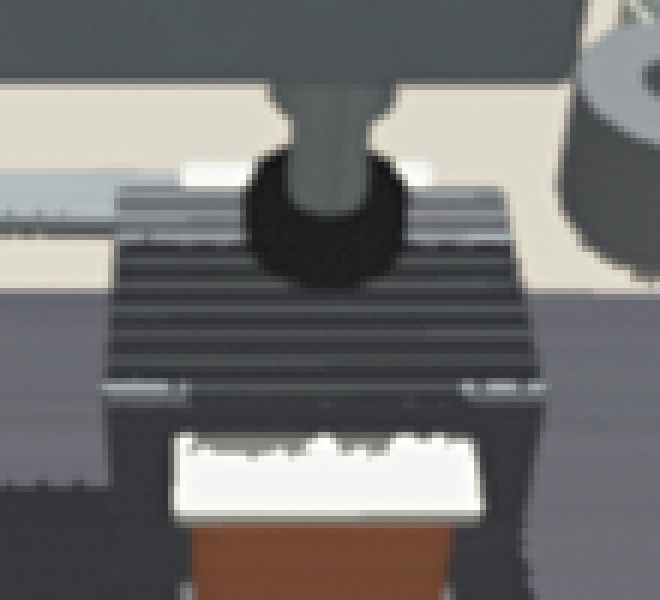

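View pics/w1p.png

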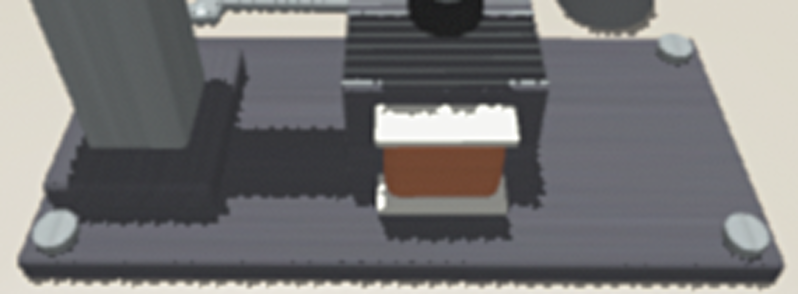

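Run:
```python
import pickle
from h import *
w=pickle.load(open("w1.pkl","rb"))
unf=lambda u,v:(511-u,383-v)
Z=lambda x,y:unf((x+.5)/6-.5+220,(y+.5)/6-.5+165)
P=lambda x,y:unf((x+.5)/2.8-.5+115,(y+.5)/2.8-.5+200)
a,b,c=[onz(w,*P(*q),.012) for q in [(20,263),(782,265),(695,38)]]
print(a.round(4),b.round(4),c.round(4),np.linalg.norm(a-b),np.linalg.norm(b-c))
y=(a-b)/np.linalg.norm(a-b); print("yaw",np.arctan2(y[1],y[0])); y[2]=0; x=np.array([y[1],-y[0],0])
O=(a+c)/2; O[2]=0; print("O",O)
cl=lambda p:np.array([(p-O)@x,(p-O)@y,p[2]])
for n,q in [("bl",(117,187)),("br",(505,187)),("fl380",(106,380)),("fr380",(541,380)),("fl395",(103,394)),("fr395",(548,394))]:
    print(n,(cl(onz(w,*Z(*q),.067))*1e3).round(1))
# foot: solve for z on plane clamp y? : project candidates foot circle bottom (r 13 at height z) and compare lowest row
for z in np.arange(.070,.092,.002):
    pts=np.array([proj(w,O+x*.013*np.cos(t)+y*.013*np.sin(t)+np.array([0,0,z])) for t in np.linspace(0,6.28,73)])
    u=511-pts[:,0]; v=383-pts[:,1]; print(round(z,3),"zoom x %.0f..%.0f bottom %.0f"%(((u.min()-220+.5)*6),((u.max()-219.5)*6),((v.max()-164.5)*6)))
```

```text
[0.5901 0.0731 0.012 ] [ 0.5018 -0.1668  0.012 ] [ 0.6027 -0.2069  0.012 ] 0.25568047475049716 0.10857876303897515
yaw 1.2178801622319122
O [ 0.59640841 -0.0669197   0.        ]
bl [23.2 20.6 67. ]
br [ 23.4 -45.8  67. ]
fl380 [-21.3  20.   67. ]
fr380 [-21.1 -45.5  67. ]
fl395 [-24.1  20.2  67. ]
fr395 [-23.9 -46.1  67. ]
0.07 zoom x 157..320 bottom 327
0.072 zoom x 157..321 bottom 318
0.074 zoom x 156..321 bottom 309
0.076 zoom x 156..322 bottom 299
0.078 zoom x 156..322 bottom 290
0.08 zoom x 155..323 bottom 280
0.082 zoom x 155..323 bottom 270
0.084 zoom x 155..324 bottom 260
0.086 zoom x 154..324 bottom 250
0.088 zoom x 154..325 bottom 240
0.09 zoom x 154..325 bottom 230
```

Measured: core width 66.3 mm (nominal 66), foot underside z≈0.078 m, core top at 0.067 m, so the gap is about 11 mm. That means roughly 1.7 rad of nut for a bite at 7.2 mm of cam. Next I hover over the nut to locate it precisely.

Run:
```python
from bench import env,kinematics,eyes,monitor
from h import *
import pickle
s=monitor.sense(); p=s["position"]
try: env.movel(p+np.array([-.06,.02,.12]),velocity=.25)
except env.MotionError as e: print(e)
q=quat(.593+np.pi/2)
j=kinematics.ik([.630,.023,.275],q); print(j)
j[5]=-2.311 if abs(j[5]+2.311)>1 else j[5]
env.set_joints(j)
w=eyes.grab_frame("wrist"); s=monitor.sense(); print(s["clock"],s["position"],s["joints"],s["contact_force"])
pickle.dump(w,open("w2.pkl","wb"))
cv2.imwrite("pics/w2.png",cv2.resize(w["frame"][:,:,::-1],None,fx=1.5,fy=1.5,interpolation=cv2.INTER_CUBIC))
```

```text
[-0.14905131  0.53348443  1.06227741  0.          1.54583082 -2.31284763]
4.0917 [0.62950625 0.02273319 0.27482675] [-1.49490314e-01  5.32072756e-01  1.06492020e+00 -2.56157765e-04
  1.54422916e+00 -2.31133450e+00] [ 0.12144388 -0.0127724  -0.22914868]
```

View pics/w2.png

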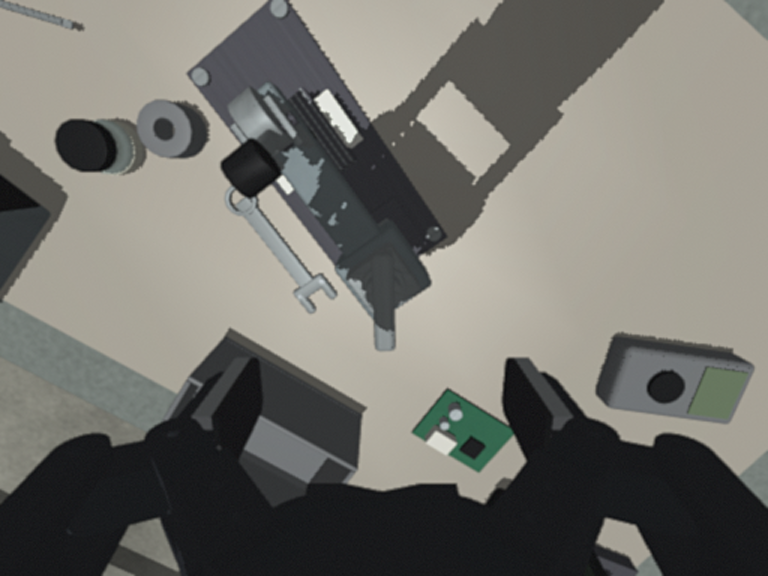

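Run:
```python
import pickle
from h import *
w=pickle.load(open("w2.pkl","rb"))
W=lambda x,y:((x+.5)/1.5-.5,(y+.5)/1.5-.5)
f=w["frame"][150:250,200:310,::-1]; cv2.imwrite("pics/w2z.png",cv2.resize(f,None,fx=6,fy=6,interpolation=cv2.INTER_CUBIC))
far=onz(w,*W(384,252),.206)
for r in (327,330,350): 
    n=onz(w,*W(385,r),.206); print(r,n.round(4),np.linalg.norm(n-far),((n+far)/2).round(4),np.arctan2(*(n-far)[1::-1]))
print("lever", onz(w,*W(250,167),.25))
```

```text
327 [0.6402 0.0311 0.206 ] 0.04220798548995899 [0.6229 0.0191 0.206 ] 0.6061832381656385
330 [0.6417 0.0321 0.206 ] 0.043995958964510126 [0.6236 0.0196 0.206 ] 0.6056801582900317
350 [0.6517 0.0389 0.206 ] 0.05612733624324365 [0.6286 0.023  0.206 ] 0.6031133187684796
lever [ 0.59894985 -0.06061824  0.25      ]
```

View pics/w2z.png

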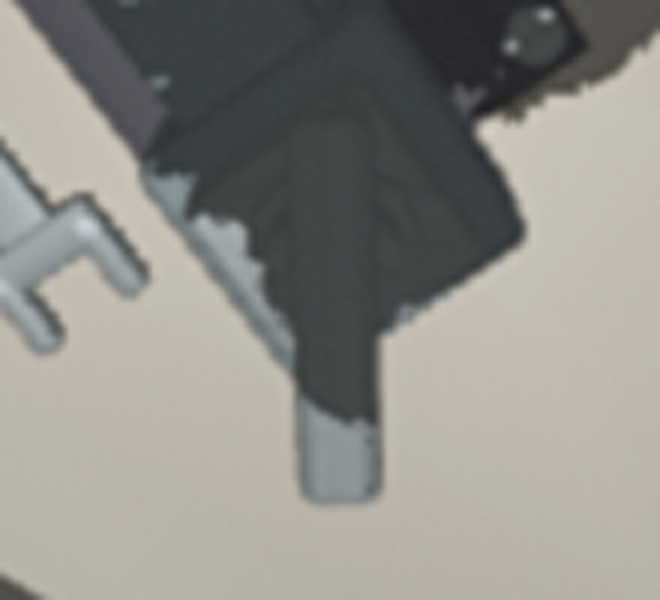

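The bar is 56.1 mm long (nominal 56) and centred at (0.629, 0.023), yaw 0.60. Gripping it and turning.

Run:
```python
from bench import env,kinematics,eyes,monitor
from h import *
q=quat(.603+np.pi/2)
env.movel([.629,.0227,.179],velocity=.12,frame=q,guard=8) and print("guard!")
s=monitor.sense(); print(s["position"],s["contact_force"])
env.close_gripper(60)
s=monitor.sense(); print(s["clock"],s["finger_gap"],s["contact_force"],s["ft_torque"])
j=np.array(s["joints"]); j0=j[5]
for k in range(2):
    j[5]=j0+1.67*(k+1)/2; env.set_joints(j)
    s=monitor.sense(); print(s["clock"],s["joints"][5]-j0,s["contact_force"],s["ft_torque"],s["finger_gap"])
env.release()
s=monitor.sense(); print(s["clock"],s["position"],s["contact_force"])
env.movel([.629,.0227,.30],velocity=.2)
w=eyes.grab_frame("wrist"); cv2.imwrite("pics/w3.png",w["frame"][:,:,::-1])
t=eyes.grab_frame("top"); cv2.imwrite("pics/top3.png",cv2.resize(t["frame"][155:235,225:325,::-1],None,fx=6,fy=6))
```

```text
[0.62932706 0.02260247 0.18004336] [ 0.06016697 -0.17484318 -0.17825785]
5.6833 0.21218075231156402 [-3.46597698  1.77738771  4.81161499] [ 0.38354319  0.61307142 -0.01742974]
6.5 0.8353464122641365 [-2.94139143  5.73665559  4.12338691] [1.12246763 0.55878154 0.06356921] 0.21539914530853396
7.3167 1.6703258040120519 [ 2.71141351 10.40642065  2.16591174] [ 1.91479585 -0.29644785  0.13050994] 0.21536484794997107
7.975 [0.62883924 0.02297679 0.17939412] [ 0.04622902  0.21257521 -0.12227719]
```

View pics/w3.png

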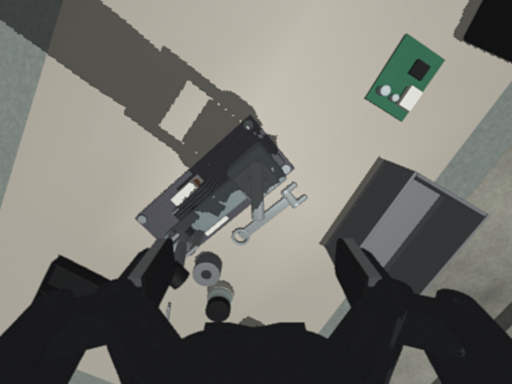

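The nut followed the gripper for 1.67 rad; the bar is upright again in the wrist view at about (258,195). Now a lever sweep with force logging to find the bite angle.

```bash
cat >> h.py <<'E'
O=np.array([.5964,-.0669,0]); YH=np.array([np.cos(1.218),np.sin(1.218),0]); XH=np.array([YH[1],-YH[0],0]); ZH=np.array([0,0,1.])
QL=quat(-.353)
def grip(th,nut,py=-.0139,px=.001):
    a=np.radians(15)-th; return O+py*YH+px*XH+ZH*(.168-.00239*nut)+.085*(np.sin(a)*YH+np.cos(a)*ZH)
def tcp(th,nut,**k): return grip(th,nut,**k)-np.array([0,0,.0187])
def tr(th,F):
    a=np.radians(15)-th; t=-np.cos(a)*YH+np.sin(a)*ZH; r=np.sin(a)*YH+np.cos(a)*ZH
    return F@t,F@r,F@XH
E
python3 - <<'E'
from bench import env,kinematics,eyes,monitor
from h import *
nut=2.2
print(grip(0.02,nut),kinematics.ik(tcp(.02,nut)+.07*ZH,QL), kinematics.ik(tcp(1.8,nut),QL))
env.reach(tcp(.02,nut)+.06*ZH,QL)
s=monitor.sense(); print(s["clock"],s["joints"][5])
w=eyes.grab_frame("wrist"); cv2.imwrite("pics/w4.png",cv2.resize(w["frame"][:,:,::-1],None,fx=1.5,fy=1.5))
import pickle; pickle.dump(w,open("w4.pkl","wb"))
E
```

```text
[ 0.59956816 -0.06118972  0.24526924] [-2.95892958e-01  4.58521425e-01  1.12233254e+00 -4.44089210e-16
  1.56073869e+00  5.71070416e-02] [-4.76799526e-01  5.18395993e-01  1.42329846e+00 -4.44089210e-16
  1.19989821e+00 -1.23799526e-01]
9.5417 0.05487216920848459
```

View pics/w4.png

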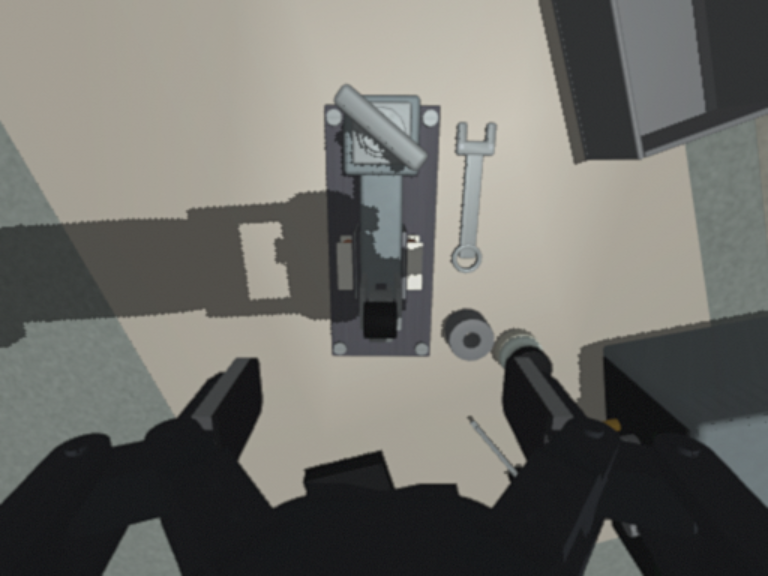

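The nut bar lies about 130° clockwise of the column axis, as expected. The grip is at (380,320), in line with the jaw centre (382).

```bash
cat > sweep.py <<'E'
from bench import env,kinematics,eyes,monitor
from h import *
def meas(th,n=3):
    F=[];
    for _ in range(n):
        env.hold(.03); F.append(monitor.sense()["contact_force"])
    F=np.mean(F,0); return np.array(tr(th,F))
def sweep(ths,nut,v=.08,stop=9,**k):
    out=[]
    for th in ths:
        env.movel(tcp(th,nut,**k),velocity=v); m=meas(th); s=monitor.sense()
        print("th %.2f t/r/x %s clk %.2f gap %.3f"%(th,m.round(2),s["clock"],s["finger_gap"]),flush=True)
        out.append((th,*m))
        if abs(m[0])>stop: print("STOP"); break
    return out
E
python3 - <<'E'
import pickle
from sweep import *
w=pickle.load(open("w4.pkl","rb")); p=onz(w,379.5/1.5,319.5/1.5,.245)-O; print("grip clamp x,y",p@XH,p@YH, "pred",(grip(.02,2.2)-O)@YH)
nut=2.2
g=env.movel(tcp(.02,nut),velocity=.12,guard=6); s=monitor.sense(); print(g,s["position"],tcp(.02,nut))
if not g:
    print(meas(.02))
    env.close_gripper(25); print(monitor.sense()["finger_gap"],meas(.02))
    sweep([.15,.3,.45,.6,.7],nut)
E
```

```text
grip clamp x,y 0.00042706494519723206 0.00740844978395048 pred 0.006453254621322495
False [ 0.59992857 -0.06107504  0.22735097] [ 0.59956816 -0.06118972  0.22656924]
[ 0.64532025 -0.28132699  0.02159227]
0.18128818299088506 [ 0.72999701  2.76325147 -6.73159868]
th 0.15 t/r/x [-1.39  2.23 -5.77] clk 11.47 gap 0.179
th 0.30 t/r/x [-0.72  2.4  -6.02] clk 11.88 gap 0.181
th 0.45 t/r/x [-0.82  2.61 -6.44] clk 12.28 gap 0.182
th 0.60 t/r/x [-0.88  2.71 -6.52] clk 12.69 gap 0.185
th 0.70 t/r/x [-1.13  2.61 -7.41] clk 13.05 gap 0.181
```

Baseline is about -0.8 to -1.1 N tangential. Continuing in fine steps.

Run:
```python
from sweep import *
sweep([.8,.88,.96,1.04,1.12,1.2],2.2)
```

```text
th 0.80 t/r/x [-1.87  4.19 -8.09] clk 13.41 gap 0.180
th 0.88 t/r/x [-2.79  4.56 -8.37] clk 13.76 gap 0.185
th 0.96 t/r/x [-4.7   5.11 -8.63] clk 14.11 gap 0.181
th 1.04 t/r/x [-4.84  5.38 -9.27] clk 14.46 gap 0.186
th 1.12 t/r/x [-5.23  6.02 -9.86] clk 14.81 gap 0.185
th 1.20 t/r/x [-6.21  5.68 -9.96] clk 15.16 gap 0.179
```

Run:
```python
from sweep import *
from scipy.interpolate import CubicSpline
from scipy.optimize import least_squares
back=sweep([1.12,.96,.8,.7,.6,.45],2.2,v=.1)
cam=CubicSpline(np.arange(7)*.3,[0,2.4,4.9,7.2,9.0,10.1,10.2])
th=np.array([.3,.45,.6,.7,.8,.88,.96,1.04,1.12,1.2]); F=np.array([.72,.82,.88,1.13,1.87,2.79,4.7,4.84,5.23,6.21])
f=lambda p,t:p[0]+p[2]*24*np.maximum(cam(t)-cam(p[1]),0)*cam(t,1)/85
for fr in (0,1):
    g=lambda p:f([p[0],p[1],p[2] if fr else 1],th)-F
    r=least_squares(g,[.8,.75,1.]); print(r.x,r.fun.round(2))
b=np.array(back)
g=lambda p:np.r_[f([p[0],p[1],1],th)-F,f([p[2],p[1],1],b[:,0])+b[:,1]]
r=least_squares(g,[.8,.75,-.5]);print(r.x,r.fun.round(2))
```

```text
th 1.12 t/r/x [-3.81  3.62 -8.99] clk 15.51 gap 0.183
th 0.96 t/r/x [-3.2   0.57 -7.63] clk 15.89 gap 0.181
th 0.80 t/r/x [-0.74 -0.83 -6.74] clk 16.27 gap 0.179
th 0.70 t/r/x [ 0.41 -3.03 -6.59] clk 16.62 gap 0.178
th 0.60 t/r/x [ 0.72 -2.96 -5.58] clk 16.98 gap 0.181
th 0.45 t/r/x [ 0.62 -3.74 -5.61] clk 17.35 gap 0.179
[0.96405893 0.7189306  1.        ] [ 0.24  0.14  0.08 -0.17  0.41  0.58 -0.47  0.01 -0.   -0.84]
[0.89263619 0.75807071 1.24231877] [ 0.17  0.07  0.01 -0.24 -0.14  0.34 -0.45  0.23  0.37 -0.37]
[ 0.9178671   0.71340762 -0.51276078] [ 0.2   0.1   0.04 -0.21  0.46  0.63 -0.43  0.04  0.02 -0.82  0.   -0.36
  0.16 -0.11  0.21  0.11]
```

The forward and return sweeps agree on a bite at about 0.72 to 0.75 rad (cam ~6 mm), slightly tight. I'll open the lever and back the nut off about 0.52 rad.

Run:
```python
from sweep import *
for th in (.28,.1): env.movel(tcp(th,2.2),velocity=.12)
env.release(); p=monitor.sense()["position"]
env.movel(p+.07*ZH,velocity=.25)
q=quat(.603+np.pi/2-1.67)
j=kinematics.ik([.6288,.0228,.235],q); print(j)
env.reach([.6288,.0228,.26],q); print(monitor.sense()["joints"][5],monitor.sense()["clock"])
g=env.movel([.6288,.0228,.179],velocity=.12,frame=q,guard=8); print(g)
if not g:
    env.close_gripper(60); s=monitor.sense(); print(s["finger_gap"],s["contact_force"])
    j=np.array(s["joints"]); j0=j[5]; j[5]-=.52; env.set_joints(j)
    s=monitor.sense(); print(s["clock"],s["joints"][5]-j0,s["contact_force"],s["finger_gap"])
    env.release(); env.movel([.6288,.0228,.29],velocity=.25)
    nut=1.75
    env.reach(tcp(.1,nut)+.06*ZH,QL)
    w=eyes.grab_frame("wrist"); cv2.imwrite("pics/w5.png",cv2.resize(w["frame"][:,:,::-1],None,fx=1.5,fy=1.5)); print(monitor.sense()["clock"])
```

```text
[-1.49659291e-01  5.47039629e-01  1.14259103e+00 -4.44089210e-16
  1.45196199e+00 -6.53455617e-01]
-0.6512313861272053 19.7167
False
0.21085676135393067 [7.44698545 3.839473   0.08241448]
21.75 -0.5171979939760137 [ 2.54140779  0.82056089 -1.26438881] 0.21432742813323458
24.175
```

View pics/w5.png

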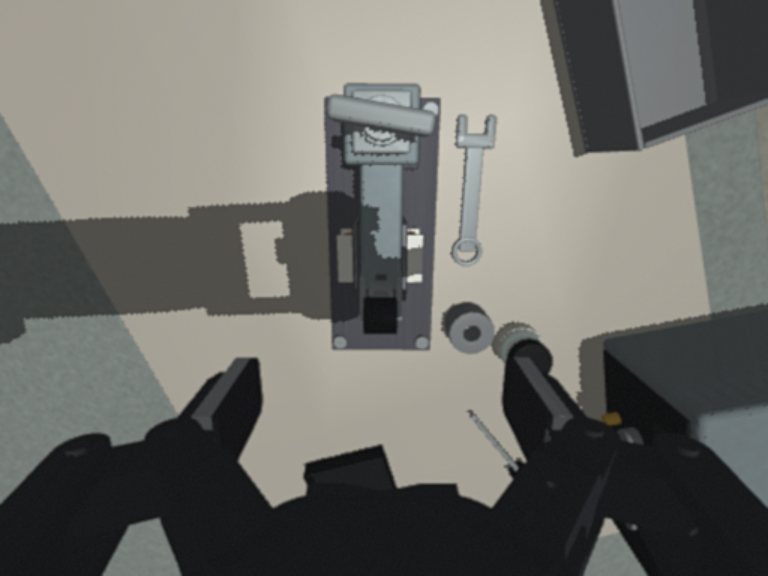

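The bar is now about 100° clockwise (nut ≈1.75) and the grip is at (380,315). Second sweep.

Run:
```python
from sweep import *
nut=1.76
g=env.movel(tcp(.1,nut,px=0),velocity=.12,guard=6)
if not g:
    env.close_gripper(25)
    out=sweep([.3,.5,.65,.75,.85,.93,1.01,1.09,1.17,1.25],nut,stop=7,px=0.)
    from scipy.interpolate import CubicSpline
    from scipy.optimize import least_squares
    cam=CubicSpline(np.arange(7)*.3,[0,2.4,4.9,7.2,9.0,10.1,10.2]); o=np.array(out)
    f=lambda p:p[0]+24*np.maximum(cam(o[:,0])-cam(p[1]),0)*cam(o[:,0],1)/85+o[:,1]
    r=least_squares(f,[.8,.9]); print(r.x,r.fun.round(2))
else: print("guard")
```

```text
th 0.30 t/r/x [-0.48  2.99 -3.15] clk 25.92 gap 0.182
th 0.50 t/r/x [-0.73  4.24 -4.04] clk 26.38 gap 0.187
th 0.65 t/r/x [-0.96  5.27 -4.6 ] clk 26.78 gap 0.182
th 0.75 t/r/x [-0.89  5.84 -5.41] clk 27.14 gap 0.183
th 0.85 t/r/x [-1.34  4.6  -5.39] clk 27.50 gap 0.183
th 0.93 t/r/x [-2.17  5.23 -5.8 ] clk 27.85 gap 0.185
th 1.01 t/r/x [-2.16  5.65 -5.69] clk 28.20 gap 0.181
th 1.09 t/r/x [-3.14  6.17 -6.08] clk 28.55 gap 0.181
th 1.17 t/r/x [-2.88  5.77 -6.44] clk 28.90 gap 0.179
th 1.25 t/r/x [-3.74  6.23 -6.66] clk 29.25 gap 0.178
[0.85138696 0.87772662] [ 0.38  0.13 -0.11 -0.04 -0.49 -0.62  0.26 -0.07  0.61 -0.05]
```

The bite is at about 0.88 rad and the resistance peaks near 3.7 N, which is inside the 2 to 5 N window. Flipping the lever home.

Run:
```python
from sweep import *
nut=1.76
sweep([1.4,1.55,1.7,1.8,1.83],nut,px=0.)
env.release(); p=monitor.sense()["position"]
env.movel(p+.13*ZH,velocity=.2)
w=eyes.grab_frame("wrist"); cv2.imwrite("pics/w6.png",cv2.resize(w["frame"][:,:,::-1],None,fx=1.5,fy=1.5))
t=eyes.grab_frame("side"); cv2.imwrite("pics/side6.png",cv2.resize(t["frame"][155:305,235:385,::-1],None,fx=4,fy=4,interpolation=cv2.INTER_CUBIC))
print(monitor.sense()["clock"],monitor.sense()["contact_force"])
```

```text
th 1.40 t/r/x [-3.16  5.32 -6.53] clk 29.66 gap 0.179
th 1.55 t/r/x [-2.64  5.25 -5.92] clk 30.07 gap 0.184
th 1.70 t/r/x [-1.12  4.19 -4.71] clk 30.48 gap 0.183
th 1.80 t/r/x [-1.1   4.41 -4.31] clk 30.83 gap 0.178
th 1.83 t/r/x [-2.71  4.65 -5.8 ] clk 31.18 gap 0.180
32.7667 [-0.66580404 -0.41650266  0.33926127]
```

View pics/w6.png

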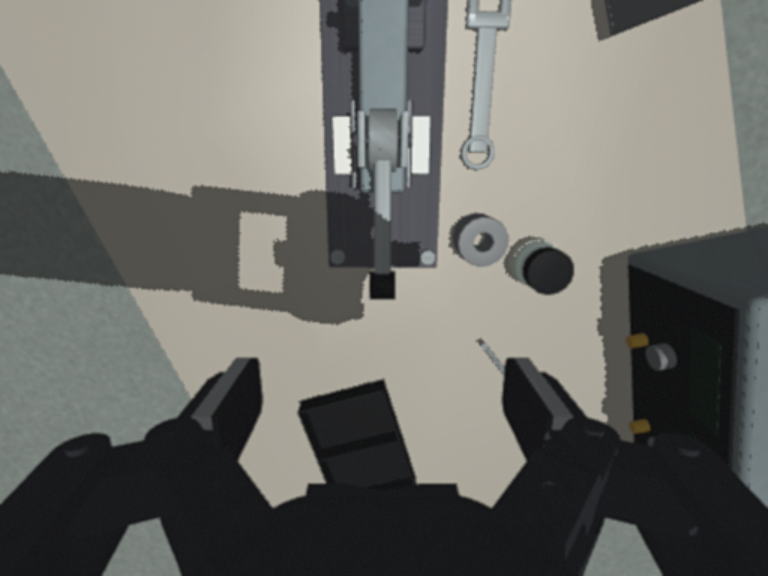

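View pics/side6.png

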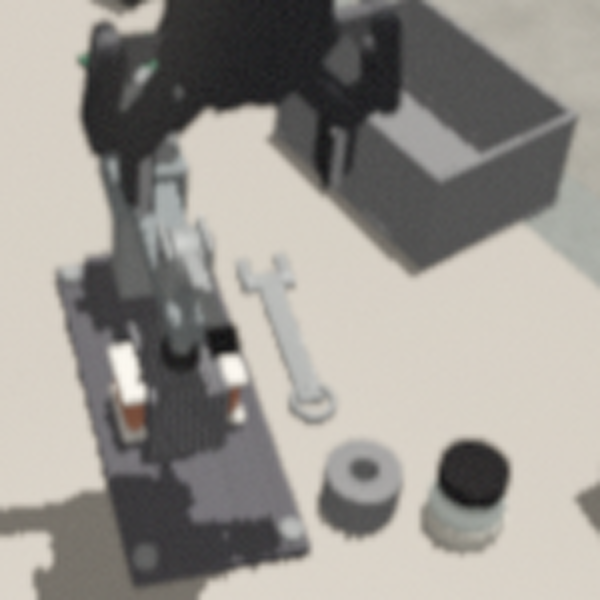

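Run:
```python
from sweep import *
w=eyes.grab_frame("wrist"); s=eyes.grab_frame("side")
p,e=tri(ray(w,(382.5)/1.5-.5,(286)/1.5-.5),ray(s,222.5/4-.5+235,340.5/4-.5+155))
for th in (1.6,1.7,1.8): print(th,grip(th,1.76,px=0))
print(p,e,(p-O)@YH,(p-O)@XH)
```

```text
1.6 [ 0.56301863 -0.15756081  0.18338645]
1.7 [ 0.56248555 -0.1590086   0.17503124]
1.8 [ 0.56224335 -0.1596664   0.16656375]
[ 0.5627526  -0.15894876  0.17654046] 0.0005308045567809576 -0.09800545519924582 0.00022992634788969758
```

Triangulated grip height is 0.1765 m against 0.1666 m expected when home, but the blob is biased towards the grip's top. A side-on look will settle it.

Run:
```python
from sweep import *
import pickle
p=monitor.sense()["position"]
env.movel(p+np.array([-.12,.06,.02]),velocity=.25)
tp,q=look([.58,-.12,.12],XH,38,.27)
tp2=tp
j=kinematics.ik(tp2,q); print(tp2,j)
env.set_joints(j)
w=eyes.grab_frame("wrist"); pickle.dump(w,open("w7.pkl","wb")); print(monitor.sense()["clock"])
cv2.imwrite("pics/w7.png",cv2.resize(w["frame"][::-1,::-1,::-1],None,fx=1.5,fy=1.5,interpolation=cv2.INTER_CUBIC))
for th in (1.6,1.7,1.8): print(th,(np.array([511,383])-proj(w,grip(th,1.76,px=0)))*1.5)
print("pivot",(np.array([511,383])-proj(w,O-.0139*YH+ZH*(.168-.0042)))*1.5)
```

```text
[ 0.51409743 -0.09519313  0.21157736] [-0.42987014  0.0605946   1.99262047  0.09719541  0.47902304 -1.71957018]
35.025
1.6 [458.94987853 202.19509175]
1.7 [460.05068525 215.71411774]
1.8 [459.6291997  228.82074977]
pivot [313.5394977  233.12117755]
```

View pics/w7.png

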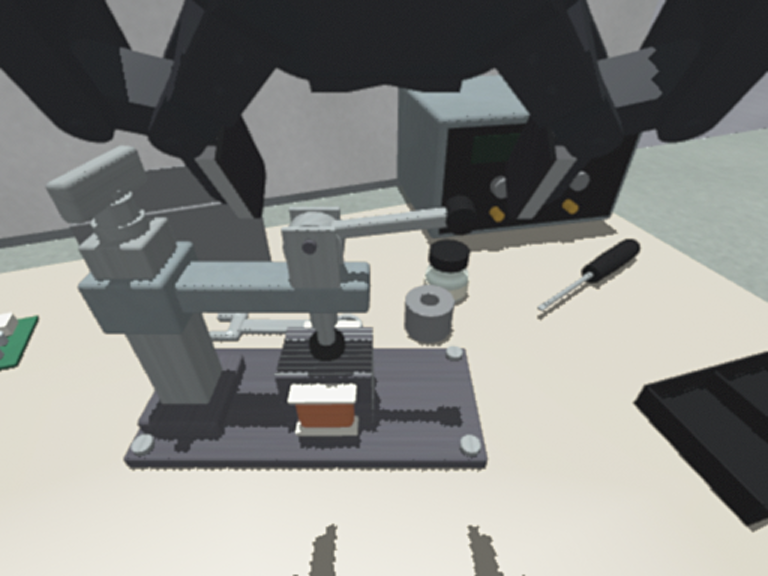

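The side-on view shows the grip at (460,214) against an expected home row of about 229, so the lever is near 1.7 rad and not quite home. The opening fingers probably lifted it. I'll push it down from above with shut fingers and a force guard.

Run:
```python
from sweep import *
import pickle
env.close_gripper(25)
p=monitor.sense()["position"]
env.movel(p+np.array([-.04,.0,.08]),velocity=.25)
g=grip(1.8,1.76,px=0)
env.reach([g[0],g[1],.24],QL); print(monitor.sense()["clock"])
env.movel([g[0],g[1],.195],velocity=.15)
F0=meas(1.8); print(F0)
for z in (.187,.183,.179,.176,.174,.172,.170):
    r=env.movel([g[0],g[1],z],velocity=.03,guard=14); s=monitor.sense()
    print(z,s["position"][2].round(4),meas(1.8).round(2),r)
    if r: break
print(monitor.sense()["clock"])
```

```text
37.75
[-0.07601199  0.42550187 -0.23545696]
0.187 0.1869 [ 0.45 -0.29  0.39] False
0.183 0.1828 [0.23 0.18 0.57] False
0.179 0.1787 [-0.55  0.12  0.05] False
0.176 0.176 [-0.72 -0.17  0.9 ] False
0.174 0.1754 [-10.12   0.42  -3.09] False
0.172 0.1749 [-19.75   1.19  -6.94] False
0.17 0.1744 [-29.75   1.17 -10.6 ] False
40.9833
```

It met the hard stop at tip z≈0.1757, where the grip's top should be at 1.8 rad (0.1756). Backing off and looking again.

Run:
```python
from sweep import *
p=monitor.sense()["position"]
env.movel([p[0],p[1],.26],velocity=.15)
p=monitor.sense()["position"]
env.movel(p+np.array([-.12,.06,.04]),velocity=.25)
tp,q=look([.58,-.12,.12],XH,38,.27)
env.set_joints(kinematics.ik(tp,q))
w=eyes.grab_frame("wrist"); print(monitor.sense()["clock"],monitor.sense()["contact_force"])
cv2.imwrite("pics/w8.png",cv2.resize(w["frame"][::-1,::-1,::-1],None,fx=1.5,fy=1.5,interpolation=cv2.INTER_CUBIC))
```

```text
43.9083 [-0.5974191   0.04909096 -0.16890723]
```

View pics/w8.png

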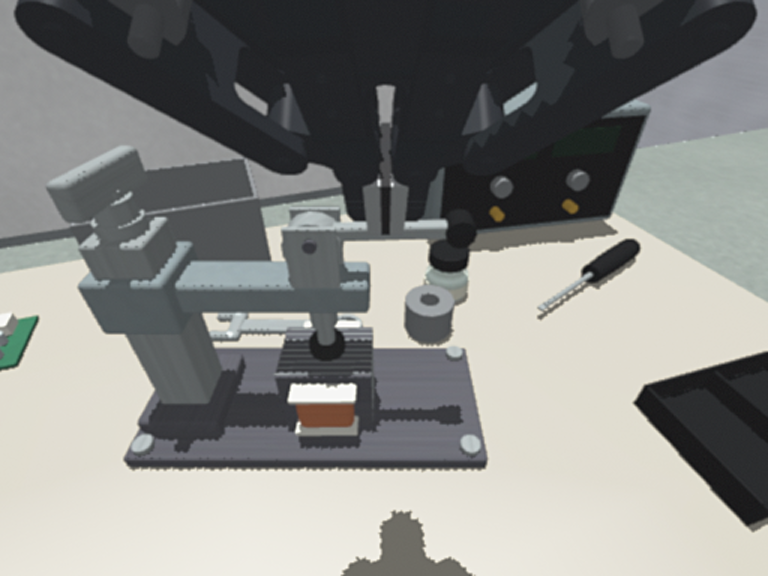

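The lever is now level with its grip at (460,228); the home prediction was (459.6,228.8). The foot sits on the core. Retreating clear and handing in.

Run:
```python
from sweep import *
p=monitor.sense()["position"]
env.movel(p+np.array([-.06,.02,.08]),velocity=.2)
env.hold(.5); print(monitor.sense()["clock"],monitor.sense()["contact_force"])
w=eyes.grab_frame("top"); cv2.imwrite("pics/top9.png",cv2.resize(w["frame"][135:255,125:405,::-1],None,fx=2.8,fy=2.8,interpolation=cv2.INTER_CUBIC))
job.hand_in() if False else None
```

```text
45.0667 [-0.29824947  0.04734412 -0.08549672]
```

View pics/top9.png

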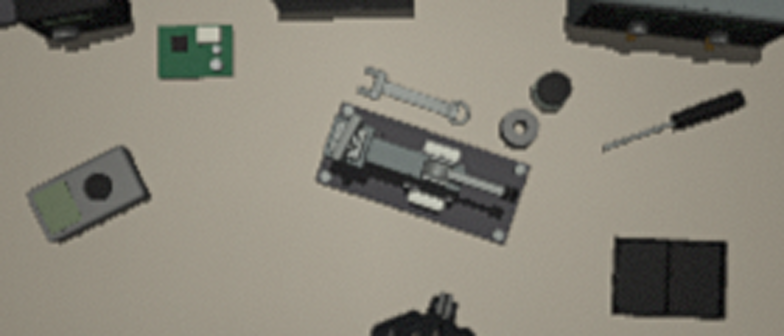

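The bystanders and the transformer are where they were, the lever is down along the plate, and the gripper is clear.

```bash
python3 -c "
from bench import job
job.hand_in()"
```

```text
the job is handed in; nothing more can be done
```

The transformer is clamped, the lever is fully home and released, and the job was handed in at about 45 s of the 72 s allowed.

- **Nut setting:** I turned the nut 1.67 rad clockwise, judging the gap from the camera. A lever sweep with force logging put the bite at about 0.72–0.75 rad, slightly tight, so I opened the lever and backed the nut off 0.52 rad. During that first sweep the lever went to 1.2 rad and reached about 6 N before I opened it.
- **Check of the setting:** The second sweep put the bite at about 0.88 rad, with resistance peaking near 3.7 N, inside the 2–5 N window. These bite angles come from noisy force readings, so allow roughly ±0.05 rad.
- **Lever home:** After the first release the lever stood at only about 1.7 rad, probably lifted by the opening fingers. I pushed it down from above with shut fingers until it met the stop. That push reached about 30 N at the fingertips because the force guard of 14 N did not trip.
- **Final views:** The grip sits within a pixel of its predicted fully-home position. The foot is on the core, the transformer and the other things look unmoved, and the robot is touching nothing.

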